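Lay the carved rosette block face up in the carving board and button it down

TASK

Take the pale limewood rosette block off the drying rail and lay it gently in the recess of the carving board, carved face up and fully down. Then turn the red-brown wooden button so that it points over the block's corner towards the middle of the rosette, to hold the block in. Leave the dark block, the mallet, the gouge and the oil jar as they stand.

Things in the scene. Friction and masses are not known exactly. Their poses are not given: they have to be found in the camera images.
- rosette: Pale limewood block 60 x 60 x 24 mm, about 60 g; a rosette 38 mm across stands 3.5 mm proud of the middle of one square face, the back is plain. Origin: centre of the back; z points out of the carved face. Starts at either place on the drying rail, leaning 20 deg back from upright, carved face to the robot's side and slightly up, its x up the slope, its y along the rail.
- walnut: Dark walnut block of the same size and shape, with a cross motif, at the other place of the drying rail, 110 to 150 mm from the rosette block, centre to centre. Origin and axes as for the rosette block. To be left alone.
- rail: Grey-green painted drying rail, fixed: base 100 x 270 (its y) x 12 mm with a slanted shelf; its 6 mm back board reaches 46 mm up the blocks' backs, its front lip is 4 mm high, 2 mm clear of their faces. The centre of a block's back lies 49 mm above the bench and 10 mm to +x of the rail's origin (centre of its underside); the blocks face its -x (the robot's side).
- board: Pale plywood carving board, fixed, 220 (its x) x 200 (its y) x 18 mm, with a square recess 64 x 64 mm, 8 mm deep, lined with dark green, in its middle, sides along the board's x and y. A block that is home stands 16 mm out of it. Origin: centre of the underside, below the recess's centre; z up.
- recess (a point): Centre of the recess's floor, 10 mm above the bench; axes as the board's.
- pivot (a point): Top of the turn button on its pivot axis (by the brass screw head), 45 mm from the recess's centre along both the board's +x and +y, 47 mm above the bench. A round spacer, 18 mm across, carries the button 18 mm above the board.
- button_tip (a point): Middle of the free end of the turn button, 42 mm from the pivot axis, 41.5 mm above the bench.
- button (a joint): Angle (rad) of the red-brown turn button: bar 20 mm wide, 11 mm thick, 42 mm long from its pivot, underside 36 mm above the bench, 2 mm over the face of a block that is home. 0: points at the recess's centre; grows anticlockwise from above, -0.8 to 2.7. Light friction (0.02 N m), no catch at 0, stays where left. Starts clear at 1.7 to 2.45, pointing to the board's +x.
- mallet: Turned wooden mallet standing on its head, 90 mm across, 245 mm tall, beyond the work. Origin: centre of its underside. To be left alone.
- gouge: Carving gouge with a wooden handle, lying on the bench to the robot's right, 230 mm long, 24 mm thick. Origin: on the bench under the tool, 120 mm from the handle's end; x points to the blade. To be left alone.
- oil_jar: Closed amber jar of oil, 64 mm across and 85 mm tall, to the robot's left. Origin: centre of its underside. To be left alone.
Things that resemble listed ones, but are neither listed nor needed, are in the scene too. What is meant by the rosette is not turquoise or yellow, and is the larger of those in its own colour.

How it is judged (in metres and radians):
At the end, for the whole second after the job is handed in: The rosette block lies carved face up (within 3 degrees of level), fully down in the recess (back within 2 mm of its floor, centred within 4 mm), at rest; the button points at the recess's centre within 0.4 rad (horizontal distance between rosette and recess below 0.004 m and z of rosette in the frame of recess below 0.002 m and angle between rosette's own z axis and vertical below 0.05 rad and value of joint button between -0.4 and 0.4 rad and linear speed of rosette below 0.01 m/s); the robot touches nothing.
It fails at once if the rosette block is dropped (falls out of the fingers faster than 0.6 m/s) (linear speed of rosette above 0.6 m/s and contact force between the fingers and rosette below 0.05 N).
It fails at once if the rosette block is forced or jammed against the board or its button (contact above 40 N) (contact force between rosette and board above 40 N).
It fails at once if the dark block is shifted by more than 20 mm (distance of walnut from where it was at the start of the episode above 0.02 m).
It fails at once if the mallet, the gouge or the oil jar is shifted by more than 30 mm (distance of any of mallet, gouge, oil_jar from where it was at the start of the episode above 0.03 m).
It also fails if it takes over 51 s, if anything falls off the work surface, if the arm or the gripper's body presses on something with over 40 N, if the wrist force passes 120 N, or if a joint passes its speed limit or range.

ROBOT

A 6-joint arm with a two-finger parallel gripper is mounted at the origin on the work surface. World frame = base frame: x ahead of the robot, y to its left, z up, the work surface at z = 0. Lengths are in mm, angles in degrees, forces in N, time in s.
With the tool pointing down it reaches from about 325 to 925 mm from the base axis. Payload 3.1 kg.
Tool frame: the origin (TCP) lies at the very end of the fingers, on their centre line; the grasp point (between the pads) lies grasp_offset behind it (grasp_offset is the distance from the TCP to the grasp point, in mm); z points along the fingers, y is the line along which they close (so a half turn about z gives the same grasp; the last joint's range is limited). The gripper opens to 85 mm and grips with 20 to 120 N. Pads are 22 mm wide; open, the fingers measure 114 mm over their backs; the gripper's body (76 mm by 85 mm) begins 54 mm behind the grasp point. The pads swing forward as they close: fully open they stand 13 mm farther back than shut.
Start: joints at [-83.549, 12.427, 92.441, -0, 75.132, -6.429], TCP at [139.34, -609.281, 231.3] pointing down, gripper open.
Joint ranges: [-157.48, 157.48], [-44.54, 120.13], [17.64, 146.25], [-64.5, 244.5], [7.68, 150.69], [-147.95, 147.95]. Speed limits (degrees/s): [159.86, 159.86, 180, 180, 180, 180].

INTERFACE

Orientations are given as [roll, pitch, yaw] about the fixed x, y, z axes, in that order (R = Rz(yaw) Ry(pitch) Rx(roll)).
In Python, from station import * gives the robot as it stands. Calls block until the motion is done:
- goto(position, orientation): joint-space move of the TCP to a pose.
- move_l(position, attitude=None, speed=150): straight line of the TCP; attitude=None keeps the orientation; speed is the mean speed in mm/s.
- move_j(angles): joint-space move.
- grip(opening, squeeze=None): finger opening in mm; squeeze is the grip in N (None keeps the last); returns when the fingers have stopped.
- wait(seconds).
- solve_ik(position, orientation): joint angles nearest the present ones, or None.
- get_obs(): the state.
- get_image(name): name is "scene" or "top" or "wrist"; returns the picture (480x640x3 uint8, red, green, blue); there is no depth.
- get_calibration(name): a dict with "fx", "fy", "cx", "cy" (pixels), "R" (3x3) and "t" (3): a world point X has camera coordinates R X + t; the wrist camera has in their place "mount" (4x4, takes a point from camera to tool coordinates, whose origin is the TCP and whose axes are the flange's). Camera axes: x right, y down, z forward; pixel columns grow to the right and rows downward; lengths in mm; the calibration is good to about 2 mm. A picture is of the moment at which its call begins: read the wrist's pose just before it. get_calibration takes no time and is no camera call.
A pose or a line that the arm cannot do raises Unreachable and nothing moves.
- sign_off(): hands the job in; it is judged then, once.
Trained networks look in the newest picture that a camera, given by its name, has taken for a name from the list of things; names that differ only in an ending like _2 or _b are one class to them, and where a whole thing is asked for, a point or a joint stands for the part that bears it (a point fixed in the world has none). Each returns a list of dicts, best first, with "score" (0 to 1); they miss things now and then, are a little off and sometimes report something else, mostly with a low value. They report only what shows in the picture. A call takes as long as a camera call. They do not tell look-alikes from the thing itself.
- spot_in(name, camera): "extent" ([centre column, centre row, width, height] in pixels, round what is visible of it).
- regions_of(name, camera): "region" (480x640 bool, what is visible of it) and "extent" ([centre column, centre row, width, height] in pixels, round what is visible of it).
The state is a dict: "t": time; "joint_pos": joint angles; "qvel": joint speeds; "effort": joint torques, N m; "tcp_pos": TCP position; "ee_rot": TCP orientation; "wrist_force": force on the tool from outside, world axes, zero at the start; "moment": the same for the moment, N m; "grip_width": finger opening in mm; "grip_force": force on a finger pad.
Only numpy, scipy, OpenCV 4.12 (cv2) and the standard library are available. Lean on these libraries where they do the work, as an engineer would, in place of code of your own. Each camera call takes 0.05 s, during which the arm holds its last target. There are 200 camera calls.

## Working session

There is one attempt and no reset: what is moved stays moved. The work goes in short steps, each a Python script; the robot and the scene stay as the last script left them, time stands still between calls to the robot, and variables do not carry over. Pictures are saved under pics/ and viewed, at most 13 in all, crops included, and the job is handed in when it is done.

```bash
mkdir -p pics; ls; python3 - <<'E'
from station import *
import cv2, numpy as np
print(get_obs()['t'])
for c in ("scene","top"):
    im=get_image(c); cv2.imwrite(f"pics/{c}0.png",im[:,:,::-1])
    k=get_calibration(c); print(c,k)
    for n in ("rosette","walnut","rail","board","button","mallet","gouge","oil_jar"):
        print(n,[(round(d['score'],2),np.round(d['extent']).astype(int).tolist()) for d in spot_in(n,c)][:4])
print(get_calibration("wrist"), {k:v for k,v in get_obs().items() if k in('t','ee_rot','grip_width')})
try: print(grasp_offset)
except Exception as e: print(e)
E
```

```text
pics
0.0
scene {'fx': 445.75573630887527, 'fy': 445.75573630887527, 'cx': 318.93269452324006, 'cy': 235.79292578193056, 'R': array([[ 0.50618967,  0.86225611, -0.01692412],
       [ 0.66723526, -0.4039847 , -0.62577429],
       [-0.54641479,  0.30546811, -0.77982056]]), 't': array([-304.00170525, -366.25691449, 1403.1895931 ])}
rosette [(0.84, [306, 237, 17, 18]), (0.76, [294, 192, 24, 23]), (0.69, [385, 243, 18, 25])]
walnut [(0.58, [392, 176, 26, 20])]
rail [(0.69, [372, 204, 105, 65])]
board [(0.89, [230, 255, 122, 105])]
button [(0.69, [253, 248, 10, 20]), (0.52, [350, 199, 28, 22])]
mallet [(0.61, [361, 278, 46, 88])]
gouge [(0.57, [102, 308, 37, 83])]
oil_jar [(0.67, [452, 148, 30, 37])]
top {'fx': 449.2237184563147, 'fy': 449.2237184563147, 'cx': 320.5736299887034, 'cy': 235.1531389888751, 'R': array([[ 0.01186185, -0.99973899,  0.01952562],
       [-0.98587742, -0.01495509, -0.16679945],
       [ 0.16704792, -0.01727132, -0.98579749]]), 't': array([  -7.34197599,  618.19076782, 1124.83684582])}
rosette [(0.66, [272, 261, 23, 21]), (0.61, [308, 315, 36, 33]), (0.56, [269, 219,
[... 231 characters left out ...]
2, 38, 50]), (0.74, [375, 264, 11, 20])]
gouge [(0.73, [507, 288, 20, 85])]
oil_jar [(0.65, [136, 273, 36, 27])]
{'fx': 347.56843244299284, 'fy': 347.56843244299284, 'cx': 315.34375931928065, 'cy': 234.6606052084536, 'mount': array([[ 4.45627124e-04, -9.53895213e-01, -3.00139507e-01,
         7.56536274e+01],
       [ 9.99999354e-01,  7.38894756e-04, -8.63602855e-04,
         6.24940719e-01],
       [ 1.04555814e-03, -3.00138928e-01,  9.53894926e-01,
        -1.41840650e+02],
       [ 0.00000000e+00,  0.00000000e+00,  0.00000000e+00,
         1.00000000e+00]])} {'t': 0.9, 'ee_rot': array([ 1.79997125e+02, -4.64136202e-04,  1.28798800e+01]), 'grip_width': 85.20877019385468}
18.700000000000003
```

```bash
python3 - <<'E'
import cv2,numpy as np
a=cv2.imread("pics/top0.png")[150:350,110:530]; b=cv2.imread("pics/scene0.png")[120:360,80:500]
cv2.imwrite("pics/a.png",np.vstack([cv2.resize(a,(630,300),interpolation=cv2.INTER_CUBIC),cv2.resize(b,(525,300),interpolation=cv2.INTER_CUBIC).__class__ and cv2.copyMakeBorder(cv2.resize(b,(525,300),interpolation=cv2.INTER_CUBIC),0,0,0,105,cv2.BORDER_CONSTANT)]))
E
```

```text
(no output)
```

View pics/a.png

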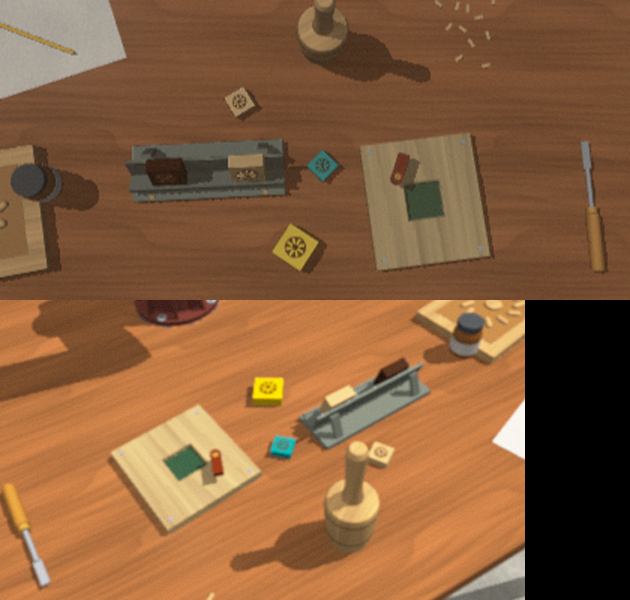

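The pale block on the rail (top 272,261) is the candidate. The other pale one (269,219) is smaller and loose on the bench, (308,315) is yellow and (325,259) is turquoise. I'll get rough poses next and check reachability.

```bash
cat > h.py <<'E'
from station import *
import numpy as np, cv2
from scipy.spatial.transform import Rotation as Ro
def cam(c,obs=None):
    k=get_calibration(c)
    K=np.array([[k['fx'],0,k['cx']],[0,k['fy'],k['cy']],[0,0,1]])
    if c!='wrist': return K,np.array(k['R']),np.array(k['t'])
    T=np.eye(4);T[:3,:3]=Ro.from_euler('xyz',obs['ee_rot'],degrees=True).as_matrix();T[:3,3]=obs['tcp_pos']
    W=np.linalg.inv(T@k['mount']); return K,W[:3,:3],W[:3,3]
def proj(C,X):
    K,R,t=C; p=(np.atleast_2d(X)@R.T+t)@K.T; return p[:,:2]/p[:,2:]
def toplane(C,uv,z):
    K,R,t=C; d=R.T@np.linalg.inv(K)@np.array([uv[0],uv[1],1.]); o=-R.T@t
    return o+d*(z-o[2])/d[2]
def leanR(yaw): # block on rail: rail yaw (rad); block x up slope, y along rail(+-), z out of face (-x,up)
    a=np.radians(20); 
    z=np.array([-np.cos(a),0,np.sin(a)]); x=np.array([np.sin(a),0,np.cos(a)]); y=np.cross(z,x)
    return Ro.from_euler('z',yaw).as_matrix()@np.c_[x,y,z]
def rpy(z,y): # tool z and closing y -> rpy
    z=z/np.linalg.norm(z); y=y-z*(y@z); y/=np.linalg.norm(y)
    return Ro.from_matrix(np.c_[np.cross(y,z),y,z]).as_euler('xyz',degrees=True)
E
python3 - <<'E'
from h import *
C=cam('top')
for n,uv,z in (("ros",(272,261),60),("wal",(221,268),60),("small",(269,219),20),("yel",(308,315),20)): print(n,toplane(C,uv,z).round())
get_image('top')
for n,z in (("board",18),("rail",6)):
    r=regions_of(n,'top')[0]['region'].astype(np.uint8)
    c=max(cv2.findContours(r,0,2)[0],key=cv2.contourArea)
    P=np.array([toplane(C,p,z) for p in cv2.boxPoints(cv2.minAreaRect(c))]); print(n,P.mean(0).round(),P.round().tolist())
b=toplane(C,(272,261),60); 
for pitch in (20,25,30,40):
  for s in (1,-1):
    d=np.array([np.cos(np.radians(pitch)),0,-np.sin(np.radians(pitch))])
    for off in (0,120): 
      q=solve_ik(b-[0,0,0]-d*off,rpy(d,np.array([0,s,0]))); print(pitch,s,off,None if q is None else np.round(q))
E
```

```text
ros [548. 125.  60.]
wal [528. 255.  60.]
small [666. 140.  20.]
yel [412.  31.  20.]
board [ 497. -192.   18.] [[592.0, -75.0, 18.0], [624.0, -280.0, 18.0], [402.0, -305.0, 18.0], [372.0, -106.0, 18.0]]
rail [545. 198.   6.] [[587.0, 343.0, 6.0], [605.0, 61.0, 6.0], [502.0, 54.0, 6.0], [485.0, 332.0, 6.0]]
20 1 0 [ 12.  22. 140. 194.  53.  86.]
20 1 120 None
20 -1 0 [ 12.  22. 140. 194.  53. -94.]
20 -1 120 None
25 1 0 [ 11.  17. 140. 195.  43.  84.]
25 1 120 None
25 -1 0 [ 11.  17. 140. 195.  43. -96.]
25 -1 120 None
30 1 0 [ 11.  13. 140. 197.  34.  81.]
30 1 120 None
30 -1 0 [ 11.  13. 140. 197.  34. -99.]
30 -1 120 None
40 1 0 [ 10.   7. 137. 208.  16.  69.]
40 1 120 None
40 -1 0 [  10.    7.  137.  208.   16. -111.]
40 -1 120 None
```

```bash
python3 - <<'E'
from h import *
import pickle
V=[]
for tgt,pos,yaw,names in (("b",(490,-190,230),0,("board","button")),("b",(500,-190,230),180,("board","button")),("r",(500,150,230),180,("rosette","walnut","rail")),("r",(545,150,240),0,("rosette","walnut","rail"))):
    goto(pos,[180,0,yaw]); wait(0.3)
    o=get_obs(); im=get_image('wrist'); R={n:regions_of(n,'wrist') for n in names}
    V.append((tgt,yaw,o,im,R)); i=len(V); cv2.imwrite(f"pics/w{i}.png",im[:,:,::-1])
    for n in names: print(i,n,[(round(d['score'],2),np.round(d['extent']).astype(int).tolist()) for d in R[n]][:4])
pickle.dump(V,open('v.pkl','wb')); print(get_obs()['t'])
ims=[cv2.resize(v[3],(400,300),interpolation=cv2.INTER_AREA) for v in V]
cv2.imwrite("pics/w.png",np.vstack([np.hstack(ims[:2]),np.hstack(ims[2:])])[:,:,::-1])
E
```

```text
1 board [(0.79, [306, 183, 220, 239])]
1 button [(0.95, [268, 142, 39, 62]), (0.35, [306, 181, 218, 231]), (0.33, [601, 189, 61, 226])]
2 board [(0.84, [309, 187, 218, 234])]
2 button [(0.86, [361, 253, 38, 53]), (0.32, [609, 257, 55, 60])]
3 rosette [(0.94, [286, 259, 65, 62]), (0.85, [173, 251, 55, 53]), (0.8, [310, 340, 43, 46]), (0.79, [199, 114, 90, 93])]
3 walnut [(0.95, [433, 250, 80, 64])]
3 rail [(0.85, [365, 240, 277, 100])]
4 rosette [(0.78, [462, 188, 56, 55]), (0.7, [347, 206, 66, 36]), (0.68, [413, 308, 71, 70]), (0.59, [324, 70, 62, 62])]
4 walnut [(0.55, [203, 215, 81, 36])]
4 rail [(0.56, [269, 196, 288, 102])]
11.4917
```

View pics/w.png

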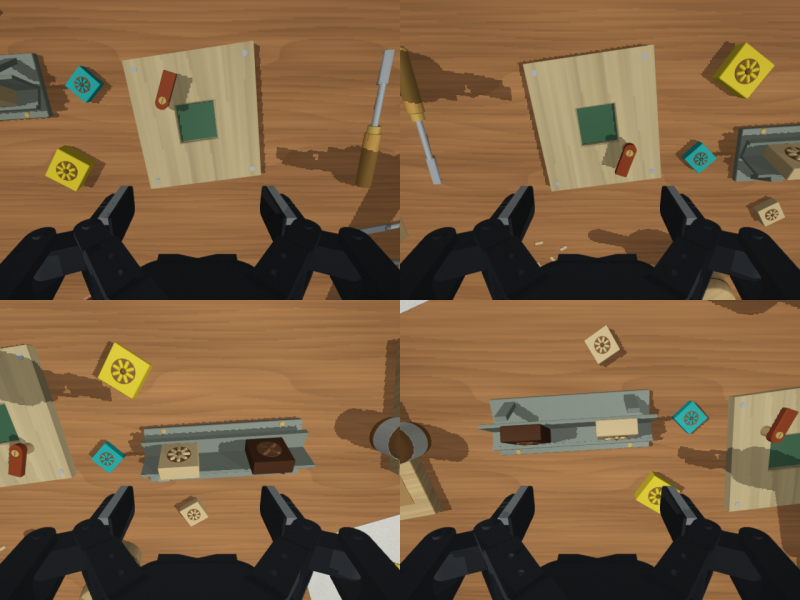

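Wrist picture: the pale rosette block on the rail is at w3 (286,259). The smaller pale block, (310,340), lies loose on the bench. Board, recess and button all show clearly in w1 and w2. Next I fit poses to the silhouettes.

```bash
cat > fit.py <<'E'
from h import *
import pickle
from scipy.optimize import minimize
V=pickle.load(open('v.pkl','rb')); S=4
box=lambda x0,x1,y0,y1,z0,z1: np.array([[x,y,z] for x in (x0,x1) for y in (y0,y1) for z in (z0,z1)],float)
def hull(C,X,m,v):
    p=cv2.convexHull(proj(C,X).astype(np.float32)); cv2.fillConvexPoly(m,np.round((p+.5)*S*16-8).astype(np.int32),v,shift=4)
def rend(C,add,sub=()):
    m=np.zeros((480*S,640*S),np.uint8)
    for X in add: hull(C,X,m,255)
    for X in sub: hull(C,X,m,0)
    return cv2.resize(m,(640,480),interpolation=cv2.INTER_AREA)/255.
def fit(obs,model,p0,step):
    def f(p): 
        e=0
        for C,m,tag in obs:
            r=rend(C,*model(p,tag)); e+=np.abs(r-m).sum()/m.sum()
        return e/len(obs)
    s=np.array([p0]+[np.array(p0)+np.eye(len(p0))[i]*step[i] for i in range(len(p0))])
    r=minimize(f,p0,method='Nelder-Mead',options=dict(initial_simplex=s,xatol=.02,fatol=1e-5,maxiter=150)); return r.x,r.fun
Rz=lambda a: Ro.from_euler('z',a,degrees=True).as_matrix()
def board(p,tag): return ([box(-110,110,-100,100,0,18)@Rz(p[2]).T+[p[0],p[1],0]],)
def recess(p,tag):  # opening at z=18
    return ([box(-32,32,-32,32,18,18)@Rz(p[2]).T+[p[0],p[1],0]],)
def block(p,tag):
    R=leanR(np.radians(p[2])); o=np.array([p[0],p[1],49])
    W=lambda B:B@R.T+o
    occ=box(-30,-26,-100,100,26,30) if tag==180 else box(-30,16,-100,100,-6,0)
    return [W(box(-30,30,-30,30,0,24))],[W(occ)]
E
python3 - <<'E'
from fit import *
def green(im):
    h=cv2.cvtColor(im,cv2.COLOR_RGB2HSV); m=((h[...,0]>60)&(h[...,0]<90)&(h[...,1]>90)).astype(np.uint8)
    n,l,s,c=cv2.connectedComponentsWithStats(m); print('green comps',[(s[i].tolist()) for i in range(1,n) if s[i,4]>300])
    return m,l,s
B=[];G=[];K=[]
for t,y,o,im,R in V:
    C=cam('wrist',o)
    if t=='b':
        B.append((C,R['board'][0]['region']|R['button'][0]['region'],y))
        m,l,s=green(im); i=1+np.argmax(s[1:,4]); G.append((C,(l==i).astype(float),y))
    else:
        ds=[d for d in R['rosette'] if abs(d['extent'][0]-(286 if y==180 else 347))<15 and abs(d['extent'][1]-(259 if y==180 else 206))<15]
        K.append((C,ds[0]['region'].astype(float),y))
for n,O,M,p0,st in (("board",B,board,[497,-192,-7],[8,8,3]),("recess",G,recess,[497,-192,-7],[5,5,3]),("block",K,block,[548,125,0],[8,8,4])):
    for o in ([O[0]],[O[1]],O): x,f=fit(o,M,p0,st); print(n,x.round(2),round(f,3))
# button
for t,y,o,im,R in V:
    if t=='b':
        r=R['button'][0]['region'].astype(np.uint8); c=max(cv2.findContours(r,0,2)[0],key=cv2.contourArea)
        P=np.array([toplane(cam('wrist',o),p,44) for p in cv2.boxPoints(cv2.minAreaRect(c))]); print('button',P.round().tolist())
im=V[2][3]; a=cv2.resize(im[200:380,130:430],(800,480),interpolation=cv2.INTER_CUBIC); cv2.imwrite('pics/c.png',a[:,:,::-1])
E
```

```text
green comps [[104, 106, 62, 58, 1739]]
green comps [[283, 167, 64, 63, 3020], [451, 226, 56, 51, 1249]]
board [ 496.66 -190.47    7.97] 0.009
board [ 498.37 -189.05    7.92] 0.008
board [ 497.64 -189.63    7.78] 0.015
recess [ 18.11 -44.22 156.33] 1.0
recess [ 499.32 -190.11    7.85] 0.253
recess [ 495.21 -189.71    8.29] 1.734
block [557.47 123.29   2.54] 0.07
block [560.14 121.58   1.66] 0.314
block [557.73 122.12   3.46] 0.199
button [[524.0, -126.0, 44.0], [578.0, -143.0, 44.0], [573.0, -163.0, 44.0], [519.0, -147.0, 44.0]]
button [[572.0, -163.0, 44.0], [518.0, -145.0, 44.0], [526.0, -125.0, 44.0], [581.0, -142.0, 44.0]]
```

View pics/c.png

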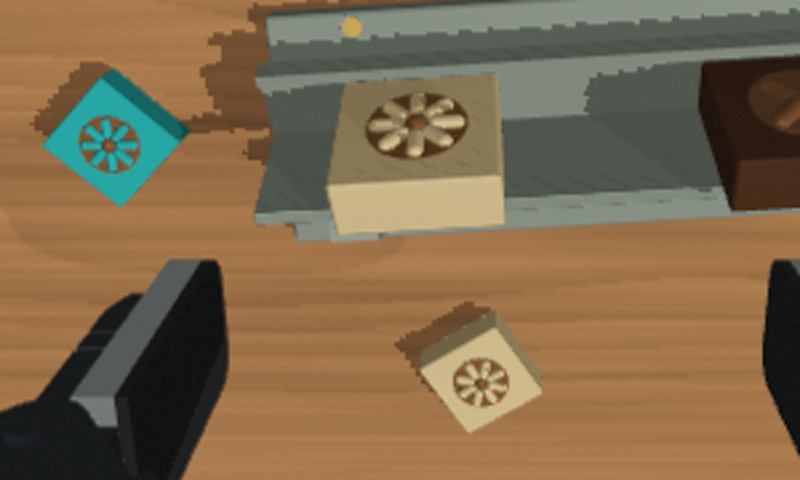

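The crop confirms it: full-size pale block on the rail with a pale rosette. The fitted block is at about (556.6, 122.5), yaw about 3°, and the board at (497.5, -189.8), yaw 7.9°. Next I check the IK for the grasp and place path.

```bash
cat > plan.py <<'E'
from h import *
YAW=3.2; Rb=leanR(np.radians(YAW)); xb,yb,zb=Rb.T; P=np.array([556.6,122.5,49.])
BC=np.array([497.5,-189.8]); BY=7.85
def gp(s,up,dz=2): return P+zb*dz+xb*up, rpy(-zb,s*yb)
E
python3 - <<'E'
from plan import *
print(xb,yb,zb)
for s in (1,-1):
  for up in (0,110,170,230):
    p,r=gp(s,up); q=solve_ik(p,r); print(s,up,p.round(),None if q is None else np.round(q))
for k in range(4):
  q=solve_ik([*BC,25],[180,0,BY+90*k]); print(k,None if q is None else np.round(q))
# lean-yaw check from view 3 masks: block and walnut centres
from fit import V,fit,block,cam
t,y,o,im,R=V[2]; C=cam('wrist',o)
print('walnut',fit([(C,R['walnut'][0]['region'].astype(float),180)],block,[545,250,3],[8,8,3]))
E
```

```text
[0.34148685 0.01909208 0.93969262] [-0.0558215   0.99844076  0.        ] [-0.93822742 -0.05245506  0.34202014]
1 0 [555. 122.  50.] [  8.  25. 140. 185.  54.  89.]
1 110 [592. 124. 153.] [  7.   6. 139. 186.  35.  86.]
1 170 [613. 126. 209.] [  7.  -2. 137. 188.  25.  84.]
1 230 [633. 127. 266.] [  7.  -7. 133. 192.  16.  80.]
-1 0 [555. 122.  50.] [  8.  25. 140. 185.  54. -91.]
-1 110 [592. 124. 153.] [  7.   6. 139. 186.  35. -94.]
-1 170 [613. 126. 209.] [  7.  -2. 137. 188.  25. -96.]
-1 230 [633. 127. 266.] [   7.   -7.  133.  192.   16. -100.]
0 [-28.  17. 112.  -0.  51.  54.]
1 [-28.  17. 112.   0.  51. -36.]
2 [ -28.   17.  112.    0.   51. -126.]
3 [-28.  17. 112.  -0.  51. 144.]
walnut (array([548.51947738, 259.75638049,   2.9254024 ]), np.float64(0.04189334836304667))
```

```bash
sed -i 's/YAW=3.2/YAW=3.4/' plan.py; python3 - <<'E'
from plan import *
grip(85,35)
p,r=gp(1,230); goto(p,r); print(get_obs()['t'])
p,r=gp(1,70); move_l(p,r,speed=200)
p,r=gp(1,3); move_l(p,r,speed=100)
o=get_obs(); print('pre',o['t'],o['tcp_pos'],p,o['wrist_force'])
cv2.imwrite('pics/pre.png',get_image('wrist')[:,:,::-1])
E
```

```text
14.5083
pre 16.275 [556.64277556 122.55419534  53.56687051] [555.74817719 122.4493924   52.50311815] [-0.15233132  0.15742365  0.32486529]
```

View pics/pre.png

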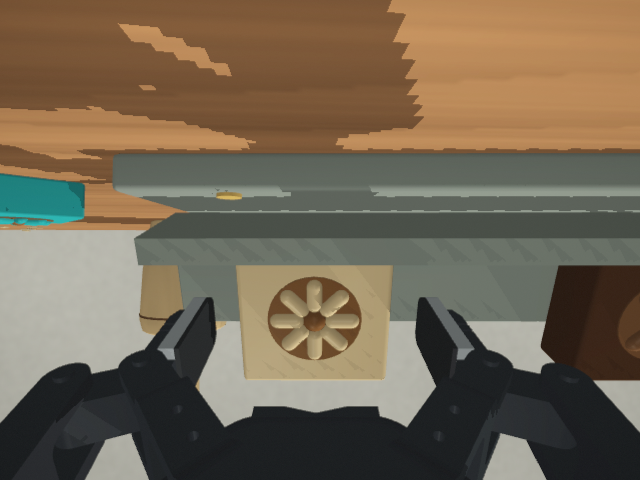

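The block is centred between the open pads, with its rosette at (315,322). I'll grip and lift.

```bash
python3 - <<'E'
from plan import *
grip(55,35); o=get_obs(); print(o['t'],o['grip_width'],o['grip_force'],o['wrist_force'])
p,r=gp(1,20); move_l(p,r,speed=60)
p,r=gp(1,230); move_l(p,r,speed=200); o=get_obs(); print(o['t'],o['grip_width'],o['grip_force'],o['wrist_force'])
q=solve_ik([*BC,130],[180,0,BY]); print(np.round(q))
goto([*BC,130],[180,0,BY]); wait(.3); o=get_obs(); print(o['t'],o['grip_width'],o['grip_force'],o['tcp_pos'],o['ee_rot'],o['wrist_force'])
cv2.imwrite('pics/held.png',get_image('wrist')[:,:,::-1])
import pickle; pickle.dump(o,open('held.pkl','wb'))
E
```

```text
16.6833 59.51209017519191 39.04442310333252 [-2.1696287   0.68656207  3.34578098]
18.3167 59.29696958990344 38.72335731983185 [ 0.04048034  0.81515768 -0.16809016]
[-28.   8. 110.  -0.  63.  54.]
21.4167 59.063079468314825 38.64907622337341 [ 497.50895377 -189.63972752  130.00602681] [-1.79998106e+02  1.55540586e-04  7.86428828e+00] [-0.35964734 -0.16945723 -0.29926207]
```

View pics/held.png

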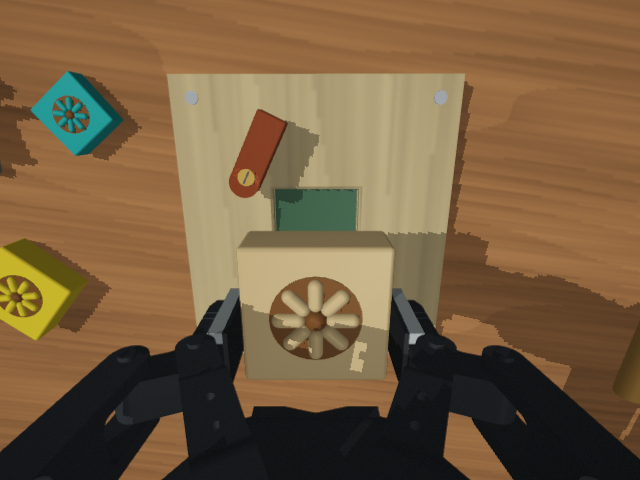

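Held, face up; the recess far edge shows at (274–361, 187) and the button screw at (246,177). Next I fit the block in the tool frame.

```bash
python3 - <<'E'
from fit import *
from plan import BC,BY
o=get_obs(); im=get_image('wrist'); ds=regions_of('rosette','wrist')
d=min(ds,key=lambda d:np.hypot(d['extent'][0]-316,d['extent'][1]-305)); print(d['score'],d['extent'])
T=Ro.from_euler('xyz',o['ee_rot'],degrees=True).as_matrix(); C=cam('wrist',o)
# block in tool frame: z_block=-tool z, y_block=tool y -> x_block = y x z
B0=np.c_[np.cross([0,1,0],[0,0,-1]),[0,1,0],[0,0,-1]]
def held(p,tag):
    R=T@Ro.from_euler('yz',p[3:5],degrees=True).as_matrix()@B0
    return ([box(-30,30,-30,30,0,24)@R.T+(o['tcp_pos']+T@np.array(p[:3]))],)
x,f=fit([(C,d['region'].astype(float),0)],held,[0,0,2,0,0],[4,3,4,3,2]); print('held tool xyz, pitch, yaw',x.round(2),f)
x,f=fit([(C,d['region'].astype(float),0)],held,list(x),[2,2,3,2,2]); print(x.round(2),f)
S_=box(-32,32,-32,32,18,18)[::2]@Rz(BY).T+[*BC,0]; print('recess pred',proj(C,S_).round(1).tolist())
pv=np.array([[45,45,47]])@Rz(BY).T+[*BC,0]; print('pivot pred',proj(C,pv))
a=cv2.resize(im[165:395,215:415],(696,800//1),interpolation=cv2.INTER_CUBIC) if 0 else None
E
```

```text
0.88 [45.0, 289.1, 88.5, 100.9]
held tool xyz, pitch, yaw [ -502.88 -2457.32 13380.95   800.15 -1751.59] 1.0002432340182987
[ -502.88 -2457.32 13380.95   800.15 -1751.59] 1.0002432340182987
recess pred [[355.4, 268.4], [274.4, 268.3], [358.5, 187.8], [271.3, 187.7]]
pivot pred [[244.89209101 175.31666263]]
```

```bash
python3 - <<'E'
from fit import *
o=pickle.load(open('held.pkl','rb')); im=cv2.imread('pics/held.png'); C=cam('wrist',o)
h=cv2.cvtColor(im,cv2.COLOR_BGR2HSV); g=(h[...,0]>60)&(h[...,0]<90)&(h[...,1]>90)
for r in (193,200,210,220,228): c=np.where(g[r,250:390])[0]+250; print('green',r,c.min(),c.max())
c=np.where(g[180:232,320])[0]+180; print('rows',c.min(),c.max())
S=cv2.GaussianBlur(cv2.cvtColor(im,cv2.COLOR_BGR2LAB).astype(float),(0,0),.8)
def peaks(line,off):
    G=np.linalg.norm(np.gradient(line,axis=0),axis=1); return [(i+off,round(G[i])) for i in range(1,len(G)-1) if G[i]>5 and G[i]>=G[i-1] and G[i]>G[i+1]]
for r in (255,265,275): print('row',r,peaks(S[r,225:265],225),peaks(S[r,370:410],370))
for r in (372,): print('row',r,peaks(S[r,230:262],230),peaks(S[r,370:400],370))
for c in (262,290,340,375): print('col',c,peaks(S[225:260,c],225),peaks(S[365:390,c],365))
a=cv2.resize(im[170:395,220:412],(512,600),interpolation=cv2.INTER_CUBIC); cv2.imwrite('pics/z.png',a)
E
```

```text
green 193 279 289
green 200 277 288
green 210 287 293
green 220 284 287
green 228 277 278Traceback (most recent call last):
  File "<stdin>", line 5, in <module>
    return umr_minimum(a, axis, None, out, keepdims, initial, where)
ValueError: zero-size array to reduction operation minimum which has no identity
```

```bash
python3 - <<'E'
from fit import *
im=cv2.imread('pics/held.png')
S=cv2.GaussianBlur(cv2.cvtColor(im,cv2.COLOR_BGR2LAB).astype(float),(0,0),.8)
def peaks(line,off):
    G=np.linalg.norm(np.gradient(line,axis=0),axis=1); return [(i+off,round(G[i])) for i in range(1,len(G)-1) if G[i]>5 and G[i]>=G[i-1] and G[i]>G[i+1]]
for r in (200,210,220): print('recess row',r,peaks(S[r,262:292],262),peaks(S[r,345:372],345))
for c in (300,320,340): print('recess col',c,peaks(S[178:200,c],178))
for r in (255,265,275): print('row',r,peaks(S[r,225:265],225),peaks(S[r,370:410],370))
for r in (372,): print('row',r,peaks(S[r,230:262],230),peaks(S[r,370:400],370))
for c in (262,290,340,375): print('col',c,peaks(S[225:260,c],225),peaks(S[365:390,c],365))
a=cv2.resize(im[170:395,220:412],(512,600),interpolation=cv2.INTER_CUBIC); cv2.imwrite('pics/z.png',a)
E
```

```text
recess row 200 [(270, 19), (275, 14), (278, 8)] [(356, 20), (362, 6)]
recess row 210 [(270, 19), (273, 14), (280, 12)] [(356, 16)]
recess row 220 [(271, 19), (275, 16), (279, 12)] [(355, 17)]
recess col 300 [(188, 23)]
recess col 320 [(188, 18)]
recess col 340 [(188, 16)]
row 255 [(237, 7)] [(393, 19)]
row 265 [(238, 8)] [(392, 20)]
row 275 [(238, 6)] [(391, 20)]
row 372 [(236, 40), (244, 8), (247, 5)] [(385, 7), (395, 37)]
col 262 [(230, 23), (247, 17)] []
col 290 [(230, 8), (247, 17)] [(379, 5)]
col 340 [(230, 7), (247, 17)] [(379, 5)]
col 375 [(230, 22), (247, 17)] [(379, 7)]
```

View pics/z.png

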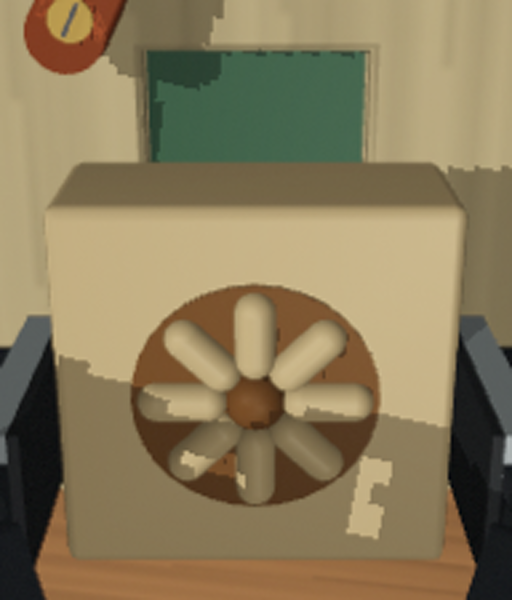

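```bash
python3 - <<'E'
from plan import *
R=Ro.from_euler('z',BY,degrees=True).as_matrix()
t=np.array([*BC,0])+R@np.array([-1.5,0,0])
move_l(t+[0,0,60],speed=120); move_l(t+[0,0,30],speed=50); wait(.3)
o=get_obs(); im=get_image('wrist'); print(o['t'],o['tcp_pos'],o['wrist_force'])
cv2.imwrite('pics/low.png',im[:,:,::-1])
C=cam('wrist',o)
b=np.array([[32,32,18],[32,-32,18],[32,32,10],[32,-32,10]])@R.T+[*BC,0]; print(proj(C,b).round(1).tolist())
cv2.imwrite('pics/lowz.png',cv2.resize(im[170:270,220:412],(800,417),interpolation=cv2.INTER_CUBIC)[:,:,::-1])
E
```

```text
23.35 [ 496.28874056 -190.12257785   30.33766585] [ 0.76628709 -0.61914187 -0.08436394]
[[244.2, 222.0], [383.3, 222.1], [247.4, 217.6], [380.2, 217.7]]
```

View pics/lowz.png

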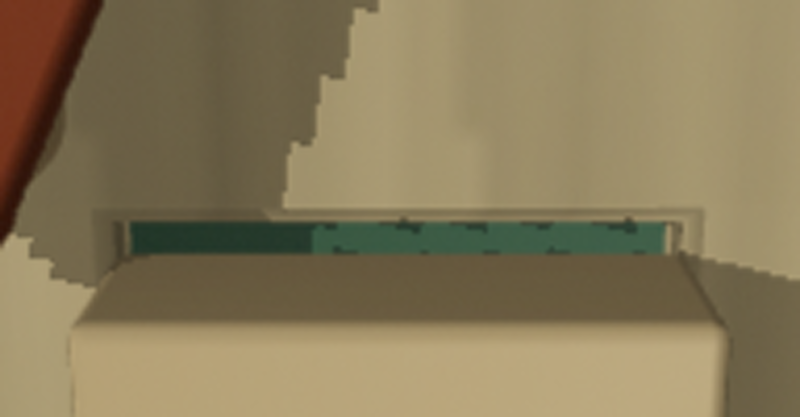

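```bash
python3 - <<'E'
from plan import *
R=Ro.from_euler('z',BY,degrees=True).as_matrix()
t=np.array([*BC,0])+R@np.array([-0.8,0.15,0])
f0=get_obs()['wrist_force']
z=27.; move_l(t+[0,0,z],speed=30)
while z>12.5:
    z-=1.; move_l(t+[0,0,z],speed=15)
    o=get_obs(); f=o['wrist_force']-f0; print(z,o['tcp_pos'].round(2) if hasattr(o['tcp_pos'],'round') else o['tcp_pos'],f.round(1))
    if np.linalg.norm(f)>6: break
cv2.imwrite('pics/in.png',get_image('wrist')[:,:,::-1]); print(get_obs()['t'])
E
```

```text
26.0 [ 496.62 -189.71   25.9 ] [-0.6 -1.  -0.4]
25.0 [ 496.62 -189.73   24.92] [ 0.7  0.3 -0.6]
24.0 [ 496.62 -189.73   23.93] [-0.9 -0.8 -0.4]
23.0 [ 496.62 -189.7    22.91] [ 0.1  0.3 -0.5]
22.0 [ 496.62 -189.73   21.91] [-0.7 -0.1 -0.7]
21.0 [ 496.63 -189.72   20.92] [-0.8 -0.4  0. ]
20.0 [ 496.85 -189.86   20.44] [-2.5  0.2  3.6]
19.0 [ 496.85 -189.91   20.2 ] [-4.6  0.5  9.8]
25.7
```

View pics/in.png

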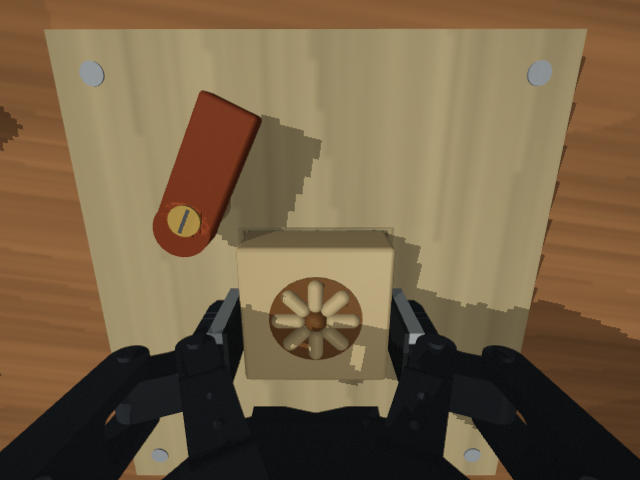

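The block caught with the force towards -x, so it is on the +x rim's chamfer. I'll back up a little, shift to -x and try again.

```bash
python3 - <<'E'
from plan import *
R=Ro.from_euler('z',BY,degrees=True).as_matrix()
for dx in (-2.0,-3.0,-4.0):
    t=np.array([*BC,0])+R@np.array([dx,0.15,0])
    move_l(t+[0,0,23],speed=40); wait(.15); f0=get_obs()['wrist_force']
    z=22.
    while z>11:
        z-=1.; move_l(t+[0,0,z],speed=25)
        o=get_obs(); f=o['wrist_force']-f0
        if np.linalg.norm(f)>6: break
    print(dx,z,o['tcp_pos'].round(2),(R.T@f).round(1),o['t'])
    if o['tcp_pos'][2]<16.5: break
cv2.imwrite('pics/in2.png',get_image('wrist')[180:400,200:430,::-1].repeat(2,0).repeat(2,1))
E
```

```text
-2.0 12.0 [ 495.74 -190.07   13.21] [-1.8  1.5  8.1] 28.6083
```

View pics/in2.png

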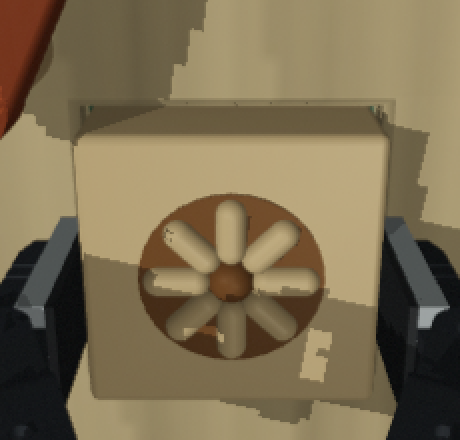

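The block went down to TCP z 13.2, so it is seated. I'll release, lift and check.

```bash
python3 - <<'E'
from plan import *
grip(68); p=get_obs()['tcp_pos']; print(get_obs()['wrist_force'])
move_l([p[0],p[1],40],speed=60); move_l([p[0],p[1],120],speed=150)
o=get_obs(); im=get_image('wrist'); print(o['t'],o['grip_width'])
R=Ro.from_euler('z',BY,degrees=True).as_matrix(); PV=np.array([*BC,0])+R@np.array([45,45,0])
d=lambda a:np.array([np.cos(np.radians(a)),np.sin(np.radians(a)),0])
C=cam('wrist',o)
print('pivot px',proj(C,PV+[0,0,47]),'tip px',proj(C,PV+42*d(-17.2)+[0,0,47]))
cv2.imwrite('pics/rel.png',im[:,:,::-1])
for a in (-17,-72,-131): q=solve_ik(PV+30*d(a)+[0,0,38.5],[180,0,a+180]); print(a,None if q is None else np.round(q))
E
```

```text
[ 0.33424471 -0.71544583 -0.33024565]
30.2167 67.90462519182799
pivot px [[242.16541931 173.06775015]] tip px [[268.74745164 106.8681125 ]]
-17 [-22.  21. 105.   0.  54. -95.]
-72 [-24.  20. 107.   0.  54. -42.]
-131 [-25.  17. 111.  -0.  53.  16.]
```

View pics/rel.png

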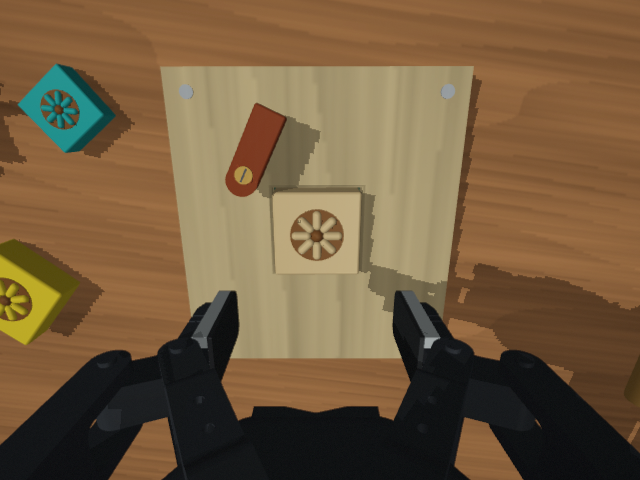

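The block lies flat in the recess, rosette centre at (316,236). The button's screw at (243,175) and tip at (270,110) match the prediction, so I'll turn the button.

```bash
python3 - <<'E'
from plan import *
R=Ro.from_euler('z',BY,degrees=True).as_matrix(); PV=np.array([*BC,0])+R@np.array([45,45,0])
d=lambda a:np.array([np.cos(np.radians(a)),np.sin(np.radians(a)),0])
at=lambda a,z: (PV+30*d(a)+[0,0,z],[180,0,a+180])
grip(36)
goto(*at(-17.2,90)); move_l(at(-17.2,38.5)[0],speed=100)
o=get_obs(); print(o['t'],o['tcp_pos'],o['wrist_force'])
grip(27)
for a in np.linspace(-17.2,-129,9)[1:]:
    move_l(*at(a,38.5),speed=70); o=get_obs(); print(round(a),o['t'],np.round(o['wrist_force'],1))
    if np.linalg.norm(o['wrist_force'])>20: break
E
```

```text
33.55 [ 564.74378831 -148.02352364   38.44489531] [-0.26842885  0.46220062 -0.14265772]
-31 34.2 [0.5 0.1 0.2]
-45 34.5917 [ 0.9 -0.  -0.8]
-59 34.9833 [0.  0.4 0.2]
-73 35.375 [ 0.  -0.4 -0.8]
-87 35.7667 [ 0.2  0.3 -0.4]
-101 36.1583 [-0.   0.1  0.4]
-115 36.55 [-0.1 -0.9  0.1]
-129 36.9417 [ 0.6  1.1 -0.6]
```

```bash
python3 - <<'E'
from h import *
grip(34); p=get_obs()['tcp_pos']; move_l([p[0],p[1],60],speed=80); move_l([p[0],p[1],170],speed=200)
p=get_obs()['tcp_pos']; move_l([p[0]-20,p[1]-40,200],speed=200); wait(.2)
o=get_obs(); im=get_image('wrist'); print(o['t'])
cv2.imwrite('pics/fin.png',im[:,:,::-1])
E
```

```text
38.9167
```

View pics/fin.png

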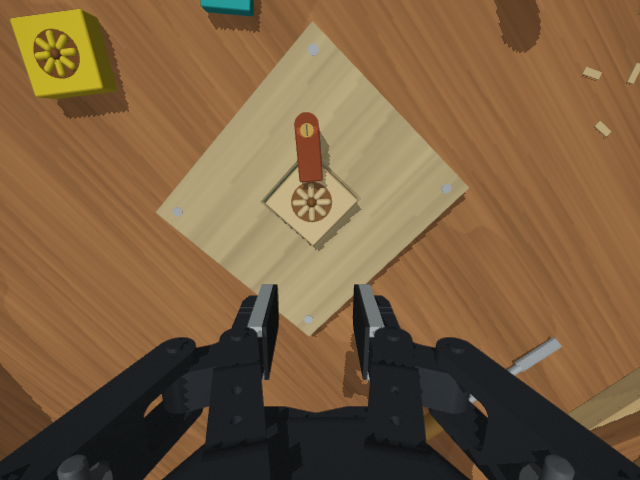

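The button, screw at (307,130), points over the corner at the rosette centre (311,202). The block is down and the gripper is clear, so I'm handing in.

```bash
python3 -c "
from station import *
print(sign_off())"
```

```text
the job is handed in; nothing more can be done
None
```

I handed the job in at about 39 s. The last picture shows the rosette block lying face up in the recess, the button turned over its corner towards the middle of the rosette, and the gripper clear; the judge's verdict wasn't returned.

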